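# Seat a keyed shaft in a pulley and hold it home

### The job

Lift the keyed steel shaft up and off its fork hook, lower its nose into the bore of the belt pulley, turn it until the key slips into the keyway, and keep pushing down against the spring inside the bore until the shaft's flange lies flat on the pulley's hub. Finish while holding it there, still gripping the shaft and pressing it fully home (let go, it springs up again), as a colleague will now fit the screw that retains it. Do not disturb the lidded wooden box, the spinning top and the roll of tape that stand near.

Things in the scene. Friction and masses are not known exactly. Their poses are not given: they have to be found in the camera images.
- keyed_shaft: Steel shaft, 93 mm long, 0.24 to 0.38 kg, hanging upright in the hook stand's fork. Origin: centre of its lower end; z up along it, x towards the key. From below: round shank 20 mm in diameter, 42 mm long (lowest 5 mm tapered to 12 mm; lowest 20 mm a plain nose), key from 20 to 42 mm up, 8 mm wide, reaching 15 mm from the axis; flange 50 mm in diameter, 42 to 49 mm up; square head.
- flange_under (a point): Point on the shaft's axis at the underside of its flange, 42 mm above the lower end; axes as the shaft. The flange rests on the fork's prongs; straight up, the shaft lifts out freely with its key at any angle.
- head_mid (a point): Middle of the shaft's square head, the part to grip: 22 x 22 mm, flats facing the shaft's own +-x and +-y, 44 mm high (49 to 93 mm above the shaft's lower end; this point is 71 mm above it).
- hook_stand: Fixed stand: wooden board 120 x 110 x 18 mm with a steel post 42 mm behind its centre (+x) that carries a level U-shaped fork of 8 mm rod, its two prongs pointing to own -x. Origin: centre of the board's underside, on the bench. Prongs at y = +-21 mm (34 mm free between), tops 114 mm above the bench, ends 24 mm before the centre and turned up 6 mm. Nothing on it is above 120 mm.
- pulley: Fixed aluminium two-groove belt pulley, 94 mm in diameter, on a wooden block 130 x 130 x 24 mm. Origin: on the bench under the bore's axis; z up, x towards the keyway. Its hub, 56 mm in diameter, ends in a flat face 80 mm above the bench (12 mm above the rest). Bore 22 mm in diameter; keyway 10 mm wide, reaching 17 mm from the axis, all the way down.
- hub_face (a point): Centre of the bore's mouth in the plane of the hub face, 80 mm above the bench; axes as the pulley. The shaft is home with its flange on this face, 42 mm of shaft in the bore. With the key out of line it stops after 20 mm, the key standing on the hub face.
- ejector (a joint): Sprung disc inside the pulley's bore, 34 mm below the hub face when free (0). The value grows as the shaft's end pushes it down: 0.008 m with the shaft fully home. The spring pushes up with 5 N at 0 and 9 N at 0.008 m, more than the shaft's weight.
- turned_box: Bystander: small round lidded wooden box, 57 mm in diameter, 64 mm high. Origin: centre of its underside.
- spin_top: Bystander: wooden spinning top standing on the bench, 62 mm in diameter, 50 mm high. Origin: centre of its underside.
- masking_tape: Bystander: roll of tape lying flat, 104 mm in diameter, 25 mm high. Origin: centre of its underside.
Things that resemble listed ones, but are neither listed nor needed, are in the scene too. Leave any turquoise look-alike of the pulley alone.

How it is judged:
By the outcome, as a careful person would: the job done as asked, in the order asked, and still so for the second after the job is handed in, while the arm keeps its last pose, push and grip.
It also fails if it takes over 38 s, if anything falls off the work surface, if the arm or the gripper's body presses on something with over 40 N, if the wrist force passes 120 N, or if a joint passes its speed limit or range.

### The arm

A 6-joint arm with a two-finger parallel gripper is mounted at the origin on a cart in front of the work surface, level with it; the furniture and walls round the work are solid. World frame = base frame: x ahead of the robot, y to its left, z up, the work surface at z = 0. Lengths are in m, angles in rad, forces in N, time in s.
With the tool pointing down it reaches from about 0.35 to 1 m from the base axis. Payload 7.1 kg.
Tool frame: the origin (TCP) lies midway between the tips of the shut fingers; the grasp point (between the pads) lies 19 mm behind it (env.hold_point_z is the z of the grasp point in the tool frame, in m); z points along the fingers, y is the line along which they close (so a half turn about z gives the same grasp; the last joint's range is limited). The gripper opens to 85 mm and grips with 20 to 120 N. Pads are 22 mm wide; open, the fingers measure 114 mm over their backs; the gripper's body (76 mm by 85 mm) begins 54 mm behind the grasp point. The pads swing forward as they close: fully open they stand 13 mm farther back than shut.
Start: joints at [1.232, 0.423, 1.63, -0, 1.089, -0.019], TCP at [0.196, 0.593, 0.231] pointing down, gripper open.
Joint ranges: [-3, 3], [-0.9, 2.11], [0.09, 2.58], [-1.31, 4.45], [0.11, 2.69], [-2.54, 2.54]. Speed limits (rad/s): [2.39, 2.39, 3.01, 3.14, 3.14, 3.14].

### API

Orientations are given as a rotation vector (axis times angle).
In Python, from plant import env gives the robot as it stands.
- The arm moves only by the tool step_arm, never from a script. Its argument "targets" is a list that holds one entry, the list of rows, each a list of 5 numbers: the gripper command: -1 is fully open, 1 is shut, values between are in proportion, then the shift along the tool's x, y, z in units of 30 mm (1.0 is 30 mm), then the turn about the tool's z in units of 6 degrees (1.0 is 6 degrees). In form: [[[claw, x, y, z, roll], ...]]. A call has 1 to 12 rows; each row shifts and turns the commanded pose from where the row before left it, along the tool's axes as they then stand; what a row does not reach is not made up. A row lasts 1/12 s, in which the tool goes at most 41.7 mm and 7.16 degrees, less where a joint would pass 70% of its speed; a pose out of reach is approached as far as the arm can. A call is refused whole if a number of a shift passes 1 or a number of a turn 1, either way. A call with a gripper value outside its range is refused whole. The fingers move at their own pace and stop on an object; "grip_force" is the grip in N (left out, the last holds). Time passes only in rows, so rows that do not move let the fingers close. It gives the time, the measured TCP pose, the force, the opening and the grip force at its end, in the units of the state.
- env.state(): the state, without advancing time (a new reading comes with each control period).
- env.grab_frame(name): name is "scene" or "top" or "wrist"; returns the picture (420x560x3 uint8, red, green, blue); there is no depth.
- env.get_calibration(name): a dict with "fx", "fy", "cx", "cy" (pixels), "cam_to_world" (4x4, takes a point from camera to world coordinates). Camera axes: x right, y up, looking along -z (the intrinsics and any distortion apply to the point x, -y, -z); pixel columns grow to the right and rows downward; lengths in m; the calibration is good to about 2 mm. A picture is of the moment at which its call begins: read the wrist's pose just before it. get_calibration takes no time and is no camera call; for the wrist camera it gives the pose at the moment of the call.
- env.hand_in(): hands the job in; it is judged then, once.
Trained networks look in the newest picture that a camera, given by its name, has taken for a name from the list of things; names that differ only in an ending like _2 or _b are one class to them, and where a whole thing is asked for, a point or a joint stands for the part that bears it (a point fixed in the world has none). Each returns a list of dicts, best first, with "p" (0 to 1); they miss things now and then, are a little off and sometimes report something else, mostly with a low value. They report only what shows in the picture. A call takes as long as a camera call. They do not tell look-alikes from the thing itself.
- env.masks_of(camera, thing): "mask" (420x560 bool, what is visible of it) and "position" ([column, row] in pixels, amid what is visible of it).
The state is a dict: "time_s": time; "q": joint angles; "qvel": joint speeds; "joint_torque": joint torques, N m; "eef_pos": TCP position; "eef_rot": TCP orientation; "wrist_force": force on the tool from outside, world axes, zero at the start; "moment": the same for the moment, N m; "grip_width": finger opening in m; "grip_force": force on a finger pad.
Only numpy, scipy, OpenCV 4.12 (cv2) and the standard library are available. Lean on these libraries where they do the work, as an engineer would, in place of code of your own. Each camera call takes 0.05 s, during which the arm holds its last target. There are 200 camera calls.

## Working session

There is one attempt and no reset: what is moved stays moved. The work goes in short steps, Python scripts to look and compute and a tool call to move; the robot and the scene stay as the last step left them, time stands still between calls to the robot, and variables do not carry over. Pictures are saved under pics/ and viewed, at most 10 in all, crops included, and the job is handed in when it is done.

Besides the shell and the picture viewer there is one more tool, called after ">>>" in YAML: its name, and indented under it one key for each argument. step_arm: Moves the arm, as the interface text tells. Its arguments: {"type":"object","properties":{"targets":{"type":"array"},"grip_force":{"type":"number"}},"required":["targets"]}

```bash
mkdir -p pics; ls; cat > h.py <<'E'
import numpy as np, cv2
from plant import env
def cal(n):
    c=env.get_calibration(n); return c, np.array(c["cam_to_world"])
def ray(n,uv,z,c=None):
    c,T=c or cal(n)
    K=np.array([[c["fx"],0,c["cx"]],[0,c["fy"],c["cy"]],[0,0,1.]])
    d=np.array(c["dist"]) if "dist" in c else np.zeros(5)
    p=cv2.undistortPoints(np.array([[uv]],float),K,d)[0,0]
    v=T[:3,:3]@np.array([p[0],-p[1],-1]); o=T[:3,3]
    return o+v*(z-o[2])/v[2]
def proj(n,P,c=None):
    c,T=c or cal(n)
    q=(np.array(P)-T[:3,3])@T[:3,:3]
    return np.array([c["fx"]*q[...,0]/-q[...,2]+c["cx"], c["fy"]*-q[...,1]/-q[...,2]+c["cy"]]).T
def snap(n,f):
    im=env.grab_frame(n); cv2.imwrite("pics/"+f,im[...,::-1]); return im
E
python3 - <<'E'
from h import *
for n in ["scene","top"]:
    snap(n,n+"0.png"); c,T=cal(n); print(n,{k:v for k,v in c.items() if k!="cam_to_world"},T.round(3).tolist())
    for t in ["keyed_shaft","hook_stand","pulley","turned_box","spin_top","masking_tape"]:
        for r in env.masks_of(n,t)[:3]:
            print(t,round(r["p"],2),np.round(r["position"]),r["mask"].sum(),ray(n,r["position"],0.05).round(3))
print(env.state(), env.hold_point_z)
E
```

```text
pics
scene {'fx': 396.6151679857061, 'fy': 396.6151679857061, 'cx': 283.6432328531837, 'cy': 206.41435323596608} [[-0.971, 0.141, -0.194, 0.27], [-0.24, -0.539, 0.807, 0.93], [0.009, 0.83, 0.557, 0.799], [0.0, 0.0, 0.0, 1.0]]
keyed_shaft 0.9 [268. 253.] 354 [0.515 0.091 0.05 ]
keyed_shaft 0.52 [279. 217.] 1230 [ 0.532 -0.091  0.05 ]
hook_stand 0.96 [264. 284.] 1442 [0.493 0.213 0.05 ]
hook_stand 0.66 [264. 252.] 337 [0.528 0.091 0.05 ]
hook_stand 0.58 [278. 218.] 1264 [ 0.533 -0.085  0.05 ]
pulley 0.84 [335. 245.] 1566 [0.334 0.007 0.05 ]
pulley 0.71 [280. 218.] 1170 [ 0.528 -0.085  0.05 ]
spin_top 0.81 [208. 267.] 305 [0.659 0.19  0.05 ]
masking_tape 0.83 [317. 184.] 369 [ 0.446 -0.331  0.05 ]
top {'fx': 485.38734455503663, 'fy': 485.38734455503663, 'cx': 278.49674542449657, 'cy': 216.00430103688765} [[0.008, 0.995, -0.103, 0.416], [-1.0, 0.007, -0.006, -0.058], [-0.005, 0.103, 0.995, 1.246], [0.0, 0.0, 0.0, 1.0]]
keyed_shaft 0.75 [181. 232.] 347 [0.498 0.189 0.05 ]
hook_stand 0.94 [193. 235.] 1769 [0.491 0.159 0.05 ]
hook_stand 0.46 [433. 259.] 793 [ 0.437 -0.43   0.05 ]
pulley 0.9
[... 335 characters left out ...]
0.681 0.128 0.05 ]
{'time_s': 0.7, 'q': array([ 1.23199010e+00,  4.23036137e-01,  1.62990101e+00, -2.87418604e-05,
        1.08861969e+00, -1.90004100e-02]), 'qvel': array([-0.00056252, -0.00017879,  0.00079   , -0.00251888,  0.00144046,
        0.00037915]), 'joint_torque': array([ 1.78983875e-03, -5.57190764e+01, -2.82096165e+01,  2.87774747e-04,
        7.71260220e-04, -3.28496078e-06]), 'eef_pos': array([0.19646614, 0.59329926, 0.23135857]), 'eef_rot': array([5.00186111e-01, 3.10148686e+00, 4.82431350e-05]), 'wrist_force': array([-0.11929314,  0.10150278,  0.52252345]), 'moment': array([-0.04705524,  0.02101383, -0.04074241]), 'grip_force': 0.0, 'grip_width': 0.08530192187011196} -0.0187
```

```bash
python3 - <<'E'
import cv2
a=cv2.imread("pics/top0.png"); b=cv2.imread("pics/scene0.png")
cv2.imwrite("pics/a.png",cv2.resize(a[120:345,110:410],None,fx=2.66,fy=2.66,interpolation=cv2.INTER_CUBIC))
cv2.imwrite("pics/b.png",cv2.resize(b[150:350,180:440],None,fx=3,fy=3,interpolation=cv2.INTER_CUBIC))
E
```

```text
(no output)
```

View pics/a.png

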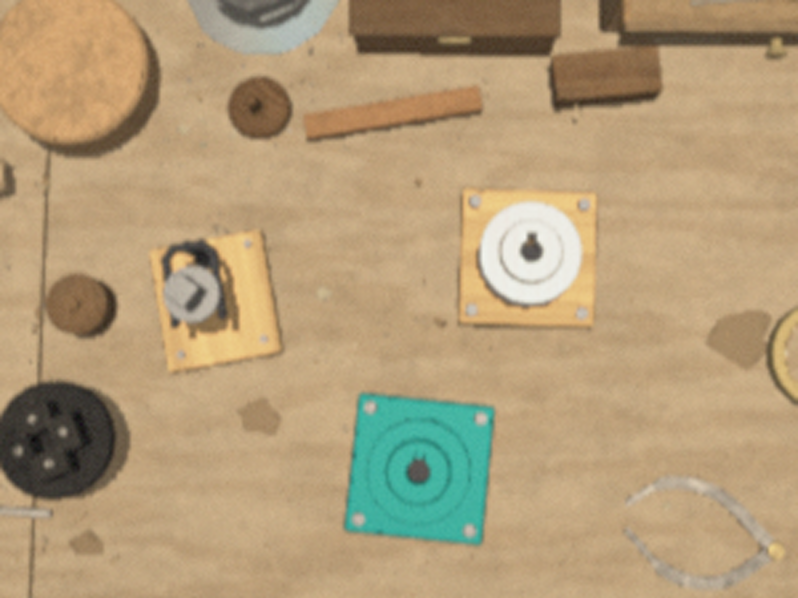

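View pics/b.png

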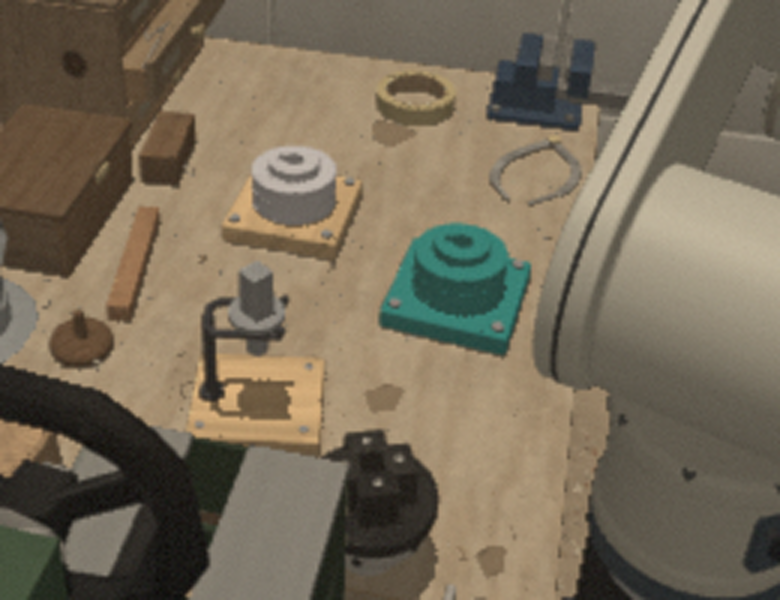

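The top view shows the shaft's flange at px (182,230) and the white (real) pulley at px (310,213), its keyway pointing up the image (about +x). The turquoise decoy is at px (267,297). The scene view confirms the shaft hanging upright in the fork.

```bash
python3 - <<'E'
from h import *
print("top",ray("top",(182,230.5),.121).round(3),"pulley",ray("top",(310,212.9),.08).round(4), "headtop",ray("top",(181.5,227.9),.165).round(3))
print("scene headtop",ray("scene",(265.3,239.5),.165).round(3),"pulley",ray("scene",(180+291/3,150+160/3),.08).round(3))
print("stand corners",[ray("top",(110+u/2.66,120+v/2.66),.018).round(3).tolist() for u,v in [(151,252),(261,230),(282,350),(169,372)]])
print("pulley block corners",[ray("top",(110+u/2.66,120+v/2.66),.024).round(3).tolist() for u,v in [(463,189),(596,193),(592,326),(459,324)]])
print("chuck",ray("top",(132,285),.1).round(3),"tcp in scene",proj("scene",[0.196,.593,.231]),proj("top",[0.196,.593,.231]))
c,T=cal("wrist");print({k:v for k,v in c.items() if k!="cam_to_world"},T.round(3).tolist())
snap("wrist","w0.png")
E
```

```text
top [0.497 0.173 0.121] pulley [ 0.5445 -0.1271  0.08  ] headtop [0.499 0.165 0.165]
scene headtop [0.5   0.171 0.165] pulley [ 0.546 -0.123  0.08 ]
stand corners [[0.544, 0.234, 0.018], [0.566, 0.129, 0.018], [0.451, 0.106, 0.018], [0.43, 0.213, 0.018]]
pulley block corners [[0.606, -0.064, 0.024], [0.603, -0.191, 0.024], [0.476, -0.187, 0.024], [0.477, -0.061, 0.024]]
chuck [0.369 0.291 0.1  ] tcp in scene [385.33482911 413.42383512] [-38.73949809 372.03162478]
{'fx': 374.5454642310699, 'fy': 374.5454642310699, 'cx': 284.3159775181745, 'cy': 210.8289388275027} [[0.315, -0.916, -0.248, 0.134], [0.949, 0.304, 0.082, 0.613], [0.001, -0.261, 0.965, 0.374], [0.0, 0.0, 0.0, 1.0]]
```

View pics/scene0.png

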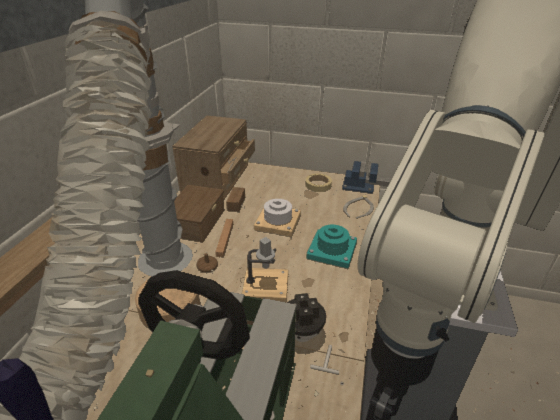

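The whole scene: a green machine with handwheel is in the foreground (px 150–300, 270–420), near the camera. I need to know where it stands before moving.

```bash
python3 - <<'E'
import cv2,numpy as np
a=cv2.imread("pics/top0.png"); b=cv2.imread("pics/w0.png")
cv2.imwrite("pics/c.png",cv2.resize(np.hstack([a[:,:300],b]),(800,390)))
E
```

```text
(no output)
```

View pics/c.png

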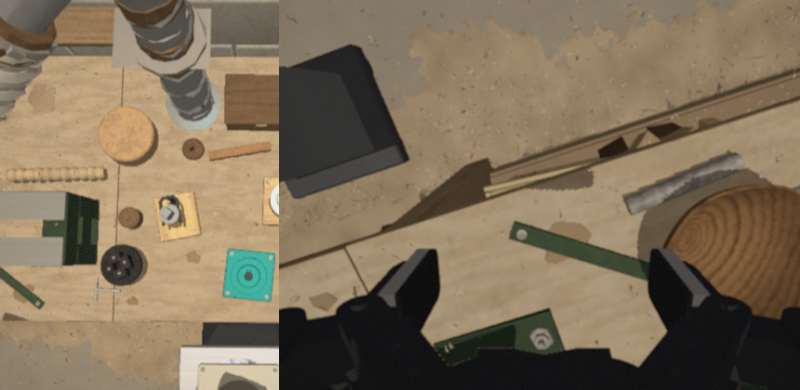

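```bash
python3 - <<'E'
from h import *
# lathe height: match of the grey block's near right corner in the two views
for z in [.1,.15,.2,.25,.3,.35]:
    print(z,ray("top",(70,285),z).round(3),ray("scene",(297,305),z).round(3), ray("top",(107,283),z).round(3))
E
```

```text
0.1 [0.368 0.436 0.1  ] [0.386 0.307 0.1  ] [0.374 0.35  0.1  ]
0.15 [0.37  0.415 0.15 ] [0.377 0.351 0.15 ] [0.375 0.332 0.15 ]
0.2 [0.372 0.393 0.2  ] [0.369 0.396 0.2  ] [0.377 0.314 0.2  ]
0.25 [0.374 0.372 0.25 ] [0.361 0.441 0.25 ] [0.379 0.296 0.25 ]
0.3 [0.377 0.35  0.3  ] [0.352 0.485 0.3  ] [0.381 0.278 0.3  ]
0.35 [0.379 0.328 0.35 ] [0.344 0.53  0.35 ] [0.383 0.261 0.35 ]
```

>>> step_arm:
  targets:
    - [[-1, 0, 0, -1, 0], [-1, 0, 0, -1, 0], [-1, 0, 0, -1, 0], [-1, 0, 0, -1, 0], [-1, 0, 0, -1, 0], [-1, 0, 0, -1, 0]]

```text
time_s: 1.25
eef_pos: [0.1964, 0.5931, 0.4129]
eef_rot: [0.5, 3.102, 0.0]
wrist_force: [0.4, 0.5, -1.3]
grip_width: 0.0853
grip_force: 0.0
```

>>> step_arm:
  targets:
    - [[-1, -0.6, -0.94, 0, 0], [-1, -0.6, -0.94, 0, 0], [-1, -0.6, -0.94, 0, 0], [-1, -0.6, -0.94, 0, 0], [-1, -0.6, -0.94, 0, 0], [-1, -0.6, -0.94, 0, 0], [-1, -0.6, -0.94, 0, 0], [-1, -0.6, -0.94, 0, 0], [-1, -0.6, -0.94, 0, 0]]

```text
time_s: 2.0
eef_pos: [0.2704, 0.2999, 0.4114]
eef_rot: [0.499, 3.101, 0.001]
wrist_force: [0.1, -0.6, -0.1]
grip_width: 0.0854
grip_force: 0.0
```

>>> step_arm:
  targets:
    - [[-1, -1, -0.2, 0, 0], [-1, -1, -0.2, 0, 0], [-1, -1, -0.2, 0, 0], [-1, -1, -0.2, 0, 0], [-1, -1, -0.2, 0, 0], [-1, -1, -0.2, 0.5, 0], [-1, -1, -0.2, 0.7, 0], [-1, -1, -0.2, 0.8, 0], [-1, -1, -0.2, 0.9, 0], [-1, -0.5, 0, 0.8, 0], [-1, 0, 0, 0, 0]]

```text
time_s: 2.92
eef_pos: [0.5239, 0.1585, 0.2953]
eef_rot: [-0.503, -3.095, 0.005]
wrist_force: [-1.0, -0.7, 0.2]
grip_width: 0.0854
grip_force: 0.0
```

```bash
python3 - <<'E'
from h import *
s=env.state(); print(s["eef_pos"],s["q"],s["time_s"])
c=cal("wrist"); im=snap("wrist","w1.png"); print(c[1].round(4).tolist())
for t in ["keyed_shaft","head_mid"]:
  for r in env.masks_of("wrist",t)[:2]: print(t,r["p"],r["position"],r["mask"].sum(),ray("wrist",r["position"],.143,c))
np.save("w1cal.npy",c[1])
E
```

```text
[0.52393286 0.1584761  0.29531632] [ 2.72233080e-01  2.41455088e-01  1.73570644e+00 -4.93001434e-04
  1.17165543e+00 -9.76041731e-01] 2.9167
[[0.3176, -0.917, -0.2413, 0.4623], [0.9482, 0.3061, 0.0848, 0.1789], [-0.0039, -0.2557, 0.9667, 0.4386], [0.0, 0.0, 0.0, 1.0]]
keyed_shaft 0.65 [294.4, 156.2] 2626 [0.49643762 0.17458734 0.143     ]
head_mid 0.74 [291.1, 158.5] 2799 [0.49732755 0.17156336 0.143     ]
```

View pics/w1.png

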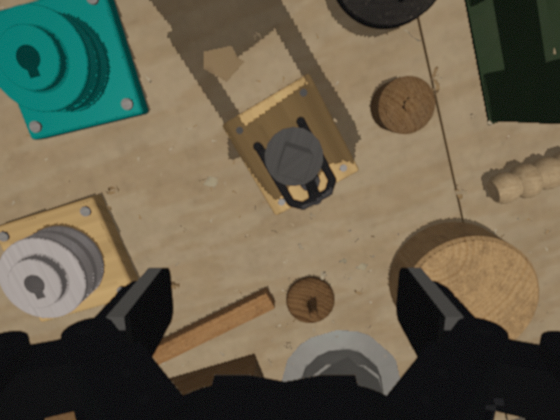

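The wrist view shows the shaft flange at px (294,157) with a rotated square head, and the real pulley at px (43,278). I'll zoom in on the head and on the pulley bore.

```bash
python3 - <<'E'
import cv2,numpy as np
a=cv2.imread("pics/w1.png")
p=a[112:212,244:344]; q=a[230:330,0:100]
f=lambda p,al:np.clip(cv2.resize(p,(400,400),interpolation=cv2.INTER_CUBIC).astype(float)*al,0,255).astype(np.uint8)
cv2.imwrite("pics/d.png",np.hstack([f(p,2.5),f(q,1.2)]))
E
```

```text
(no output)
```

View pics/d.png

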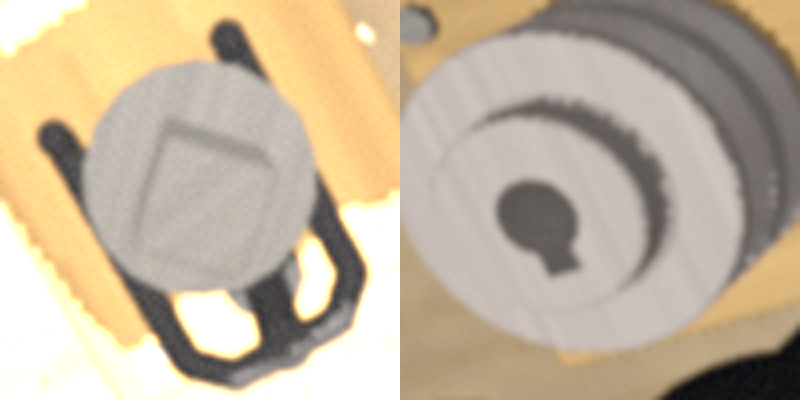

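```bash
python3 - <<'E'
from h import *
c=env.get_calibration("wrist"); C=(c,np.load("w1cal.npy"))
P=[ray("wrist",(244+u/4,112+v/4),.165,C)[:2] for u,v in [(165,137),(273,165),(250,278),(135,247)]]
P=np.array(P); print("head corners",P.round(4).tolist(),"centre",P.mean(0).round(4))
for i in range(4):
    d=P[(i+1)%4]-P[i]; print(np.linalg.norm(d).round(4), np.degrees(np.arctan2(d[1],d[0])).round(1))
print("flange c",ray("wrist",(244+200/4,112+175/4),.121,C).round(4))
b=ray("wrist",((537-400)/4,230+217/4),.08,C); k=ray("wrist",((563-400)/4,230+270/4),.08,C)
print("bore",b.round(4),"key",k.round(4),np.linalg.norm(k-b),np.degrees(np.arctan2(*(k-b)[1::-1])))
for u in [(430,200),(650,215),(543,112),(543,310)]: print(ray("wrist",((u[0]-400)/4,230+u[1]/4),.08,C).round(4))
# fork prongs direction
a1=ray("wrist",(244+228/4,112+35/4),.114,C);a2=ray("wrist",(244+350/4,112+265/4),.114,C)
a3=ray("wrist",(244+55/4,112+137/4),.114,C);a4=ray("wrist",(244+190/4,112+350/4),.114,C)
for d in (a2-a1,a4-a3): print("prong dir",np.degrees(np.arctan2(d[1],d[0])))
print("prong tips mid",(a1+a3)/2)
R=cv2.Rodrigues(env.state()["eef_rot"])[0]; print("tool y yaw",np.degrees(np.arctan2(R[1,1],R[0,1])), R[:,2])
E
```

```text
head corners [[0.485, 0.1709], [0.496, 0.1879], [0.5145, 0.1776], [0.5022, 0.1593]] centre [0.4994 0.1739]
0.0202 57.1
0.0211 -29.0
0.022 -123.7
0.0208 146.1
flange c [0.4985 0.1741 0.121 ]
bore [ 0.5443 -0.1263  0.08  ] key [ 0.5601 -0.1271  0.08  ] 0.01586960008997944 -2.880005141127615
[ 0.5311 -0.1505  0.08  ]
[ 0.5531 -0.0979  0.08  ]
[ 0.5184 -0.1107  0.08  ]
[ 0.5689 -0.1377  0.08  ]
prong dir 10.589987898815364
prong dir 13.399880244988042
prong tips mid [0.47751281 0.16784898 0.114     ]
tool y yaw 71.66694697956505 [-1.66216544e-04  2.34576606e-04 -9.99999959e-01]
```

The head's centre is at (0.499, 0.174), with its flats at 57.6° mod 90. The bore is at (0.5445, −0.1265) with the keyway at about −1.5°. Now I'll approach.

>>> step_arm:
  targets:
    - [[-1, 0.95, 0.23, 0, 0], [-1, 0, 0, 0.5, 0.8], [-1, 0, 0, 0.8, 0.8], [-1, 0, 0, 0.9, 0.75], [-1, 0, 0, 0.8, 0], [-1, 0, 0, 0, 0]]

```text
time_s: 3.57
eef_pos: [0.4965, 0.1763, 0.2085]
eef_rot: [-0.874, -3.014, 0.004]
wrist_force: [-1.4, 0.8, -0.2]
grip_width: 0.0853
grip_force: 0.0
```

```bash
python3 - <<'E'
from h import *
s=env.state(); R=cv2.Rodrigues(s["eef_rot"])[0]; g=s["eef_pos"]
d=np.array([.499,.174,.1285])-g; print(g,"yaw",np.degrees(np.arctan2(R[1,1],R[0,1])),"units",(R.T@d/.03).round(3))
E
```

```text
[0.49651531 0.17634856 0.20848202] yaw 57.66169384663679 units [-0.119 -0.013  2.666]
```

>>> step_arm:
  targets:
    - [[-1, -0.12, 0, 0.7, 0], [-1, 0, 0, 0.9, 0], [-1, 0, 0, 0.7, 0], [-1, 0, 0, 0.37, 0], [-1, 0, 0, 0, 0], [1, 0, 0, 0, 0], [1, 0, 0, 0, 0], [1, 0, 0, 0, 0], [1, 0, 0, 0, 0], [1, 0, 0, 0, 0], [1, 0, 0, 0, 0], [1, 0, 0, 0, 0]]
  grip_force: 70

```text
time_s: 4.57
eef_pos: [0.5027, 0.1743, 0.1311]
eef_rot: [0.877, 3.016, 0.001]
wrist_force: [-1.1, 0.4, 6.6]
grip_width: 0.0209
grip_force: 68.2
```

>>> step_arm:
  targets:
    - [[1, 0, 0, -0.3, 0], [1, 0, 0, -0.5, 0], [1, 0, 0, -0.8, 0], [1, 0, 0, -0.9, 0], [1, 0, 0, -0.9, 0], [1, 0, 0, -0.6, 0], [1, 0, 0, 0, 0], [1, 0, 0, 0, 0]]

```text
time_s: 5.23
eef_pos: [0.5023, 0.1742, 0.2508]
eef_rot: [0.877, 3.015, 0.001]
wrist_force: [-0.3, -1.0, -3.8]
grip_width: 0.0212
grip_force: 69.0
```

```bash
python3 - <<'E'
from h import *
s=env.state(); R=cv2.Rodrigues(s["eef_rot"])[0]; print(s["eef_pos"],np.degrees(np.arctan2(R[1,1],R[0,1])),s["wrist_force"],s["grip_width"])
a=snap("scene","s2.png"); b=snap("top","t2.png")
p=s["eef_pos"]; u=proj("scene",p).astype(int)[0] if proj("scene",p).ndim>1 else proj("scene",p).astype(int)
print(u)
q=a[u[1]-35:u[1]+45,u[0]-40:u[0]+40][...,::-1]
cv2.imwrite("pics/e.png",np.clip(cv2.resize(q,(560,560),interpolation=cv2.INTER_CUBIC)*1.5,0,255))
E
```

```text
[0.50227631 0.17418023 0.25078765] 57.57165015295065 [-0.33874047 -0.97993792 -3.83100674] 0.021212542228017352
[263 212][ WARN:0@2.395] global loadsave.cpp:1063 imwrite_ Unsupported depth image for selected encoder is fallbacked to CV_8U.
```

View pics/e.png

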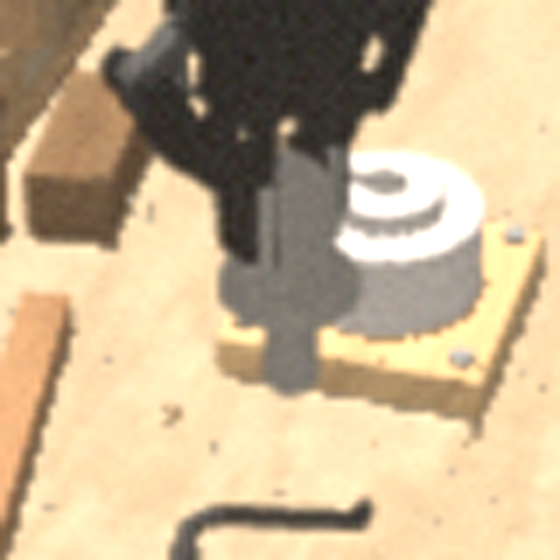

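The shaft is lifted clean (3.8 N of load), hanging below the gripper. I can't see the key beside the shank from this side, so it is probably at the back. I'll move over the pulley and turn to −91.5°, a yaw at which all four key directions can be told apart.

>>> step_arm:
  targets:
    - [[1, -0.4, -0.5, 0, 0], [1, -0.7, -0.8, 0, 0], [1, -0.75, -0.88, 0, 0], [1, -0.75, -0.88, 0, 0], [1, -0.75, -0.88, 0, 0], [1, -0.75, -0.88, 0, 0], [1, -0.75, -0.88, 0, 0], [1, -0.7, -0.85, 0, 0], [1, -0.6, -0.7, 0, 0], [1, -0.41, -0.46, 0, 0]]

```text
time_s: 6.17
eef_pos: [0.5433, -0.129, 0.248]
eef_rot: [-0.879, -3.013, 0.001]
wrist_force: [0.2, -0.3, -3.5]
grip_width: 0.0211
grip_force: 69.0
```

>>> step_arm:
  targets:
    - [[1, 0, 0, 0, 1], [1, 0, 0, 0, 1], [1, 0, 0, 0, 1], [1, 0, 0, 0, 1], [1, 0, 0, 0, 1], [1, 0, 0, 0, 1], [1, 0, 0, 0, 1], [1, 0, 0, 0, 1], [1, 0, 0, 0, 1], [1, 0, 0, 0, 1], [1, 0, 0, 0, 1], [1, 0, 0, 0, 1]]

```text
time_s: 7.17
eef_pos: [0.5431, -0.1263, 0.2479]
eef_rot: [-2.485, -1.917, 0.004]
wrist_force: [1.0, 0.3, -3.7]
grip_width: 0.0211
grip_force: 69.1
```

>>> step_arm:
  targets:
    - [[1, 0, 0, 0, 1], [1, 0, 0, 0, 1], [1, 0, 0, 0, 1], [1, 0, 0, 0, 1], [1, 0, 0, 0, 1], [1, 0, 0, 0, 1], [1, 0, 0, 0, 1], [1, 0, 0, 0, 1], [1, 0, 0, 0, 1], [1, 0, 0, 0, 1], [1, 0, 0, 0, 1], [1, 0, 0, 0, 1]]

```text
time_s: 8.17
eef_pos: [0.5431, -0.1263, 0.2479]
eef_rot: [-3.139, -0.09, 0.006]
wrist_force: [0.1, -0.6, -2.3]
grip_width: 0.0209
grip_force: 69.1
```

>>> step_arm:
  targets:
    - [[1, 0, 0, 0, 0.85], [1, 0, 0, 0, 0], [1, 0, 0, 0, 0]]

```text
time_s: 8.42
eef_pos: [0.5434, -0.1264, 0.2485]
eef_rot: [-3.141, 0.037, 0.005]
wrist_force: [0.9, -0.8, -3.6]
grip_width: 0.0211
grip_force: 69.1
```

```bash
python3 - <<'E'
from h import *
s=env.state(); R=cv2.Rodrigues(s["eef_rot"])[0]; print(s["eef_pos"],np.degrees(np.arctan2(R[1,1],R[0,1])),s["wrist_force"],s["grip_width"],s["q"])
np.save("w3cal.npy",cal("wrist")[1]); w=snap("wrist","w3.png"); a=snap("scene","s3.png")
p=s["eef_pos"]; u=np.ravel(proj("scene",p)).astype(int); print(u)
q=a[u[1]-20:u[1]+36,u[0]-28:u[0]+28]
q=np.clip(cv2.resize(q,(400,400),interpolation=cv2.INTER_CUBIC)*1.5,0,255).astype(np.uint8)
v=cv2.resize(w[140:420,140:420],(400,400))
v=np.clip(v*1.5,0,255).astype(np.uint8)
cv2.imwrite("pics/f.png",np.hstack([q,v])[...,::-1])
E
```

```text
[ 0.54342119 -0.12638583  0.2485352 ] -91.36686358913133 [ 0.88704398 -0.81253083 -3.56580812] 0.02114767300429803 [-2.49822353e-01  3.06272083e-01  1.76266097e+00 -4.28149923e-05
  1.07572838e+00  1.34484967e+00]
[278 156]
```

View pics/f.png

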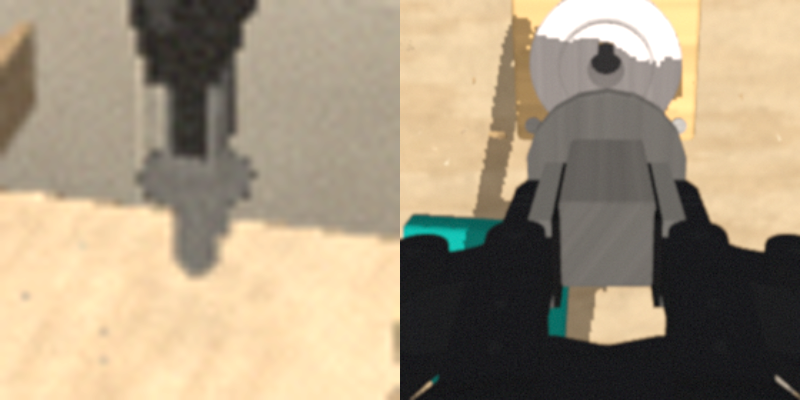

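The scene view shows the nose pointing down and the key apparently sticking out on the image right (world −x). In the wrist view the flange, head and bore line up laterally. I'll check the key side from the silhouette and measure the flange centre.

```bash
python3 - <<'E'
from h import *
c=env.get_calibration("wrist"); C=(c,np.load("w3cal.npy")); s=env.state(); p=s["eef_pos"]
print("cam",C[1].round(3).tolist())
U=lambda u,v:(140+(u-400)*.7,140+v*.7)
zf=p[2]-.0101
print("flange top pt",ray("wrist",U(606,90),zf,C).round(4),"L/R",ray("wrist",U(528,155),zf,C).round(4),ray("wrist",U(686,155),zf,C).round(4))
print("head top corners",[ray("wrist",U(*u),zf+.044,C).round(4).tolist() for u in [(560,203),(655,203),(655,285),(562,285)]])
print("head base far corners",[ray("wrist",U(*u),zf,C).round(4).tolist() for u in [(570,140),(645,140)]])
print("bore",ray("wrist",U(605,62),.08,C).round(4),"keyend",ray("wrist",U(605,42),.08,C).round(4))
a=cv2.imread("pics/s3.png").astype(int)
for v in range(156,178):
    r=a[v,250+10:308]; sat=r.max(1)-r.min(1); print(v,''.join('#' if (t<10 and 40<m<125) else '.' for t,m in zip(sat,r.max(1))), r[12:30,1].tolist())
E
```

```text
cam [[-0.025, 0.964, 0.265, 0.61], [-1.0, -0.024, -0.008, -0.129], [-0.001, -0.265, 0.964, 0.391], [0.0, 0.0, 0.0, 1.0]]
flange top pt [ 0.5716 -0.1277  0.2391] L/R [ 0.5519 -0.1036  0.2391] [ 0.5507 -0.1515  0.2391]
head top corners [[0.5572, -0.1173, 0.2831], [0.5567, -0.1383, 0.2831], [0.536, -0.1383, 0.2831], [0.5365, -0.1167, 0.2831]]
head base far corners [[0.5564, -0.1165, 0.2391], [0.5559, -0.1391, 0.2391]]
bore [ 0.5486 -0.1263  0.08  ] keyend [ 0.5605 -0.1266  0.08  ]
156 ..............#.....#........................... [101, 79, 47, 32, 35, 33, 35, 79, 68, 65, 97, 107, 109, 108, 108, 109, 111, 109]
157 ..............#####.##.......................... [73, 82, 53, 45, 40, 39, 41, 79, 69, 71, 72, 98, 103, 108, 108, 106, 108, 108]
158 ...........##.#.#.##.###........................ [78, 83, 80, 83, 75, 76, 63, 82, 75, 74, 74, 79, 74, 101, 109, 106, 108, 110]
159 ................#.....###....................... [80, 82, 80, 83, 82, 84, 83, 86, 76, 77, 76, 77, 78, 97, 108, 107, 106, 105]
160 ..........#..######.####........................ [76, 77, 78, 83, 79, 81, 81, 82, 78, 
[... 1681 characters left out ...]
.................................... [147, 148, 146, 113, 91, 82, 84, 102, 135, 141, 143, 144, 151, 154, 153, 148, 151, 153]
174 ................................................ [148, 150, 151, 147, 112, 102, 113, 136, 141, 143, 143, 146, 150, 148, 148, 150, 149, 152]
175 ................................................ [146, 151, 155, 155, 148, 145, 149, 148, 148, 147, 147, 147, 149, 146, 144, 144, 147, 150]
176 ................................................ [143, 146, 151, 151, 149, 149, 150, 148, 147, 147, 146, 150, 149, 142, 140, 145, 147, 151]
177 ................................................ [145, 149, 148, 147, 145, 144, 149, 152, 150, 150, 151, 150, 144, 140, 144, 142, 148, 153]
```

The silhouette settles it: rows 165–168 stick out about 2 px on the right only, so the key points to about −x (178.5°). I'll turn back by 90° to line the key up with the keyway, and lower part way.

>>> step_arm:
  targets:
    - [[1, 0, 0, 0, -1], [1, 0, 0, 0, -1], [1, 0, 0, 0, -1], [1, 0, 0, 0, -1], [1, 0, 0, 0, -1], [1, 0, 0, 0, -1], [1, 0, 0, 0, -1], [1, 0, 0, 0, -1], [1, 0, 0, 0, -1], [1, 0, 0, 0, -1], [1, 0, 0, 0, -1], [1, 0, 0, 0, -1]]

```text
time_s: 9.52
eef_pos: [0.5441, -0.1266, 0.2499]
eef_rot: [-2.559, -1.822, 0.001]
wrist_force: [-0.3, 0.6, -2.6]
grip_width: 0.0205
grip_force: 69.2
```

>>> step_arm:
  targets:
    - [[1, 0, 0, 0, -1], [1, 0, 0, 0, -1], [1, 0, 0, 0, -1], [1, -0.1, 0.03, 0.6, 0], [1, 0, 0, 0.8, 0], [1, 0, 0, 0.7, 0], [1, 0, 0, 0.5, 0], [1, 0, 0, 0, 0], [1, 0, 0, 0, 0]]

```text
time_s: 10.27
eef_pos: [0.5445, -0.1295, 0.1715]
eef_rot: [-2.248, -2.192, 0.002]
wrist_force: [0.5, -0.6, -3.4]
grip_width: 0.021
grip_force: 69.0
```

```bash
python3 - <<'E'
from h import *
s=env.state(); R=cv2.Rodrigues(s["eef_rot"])[0]; print(s["eef_pos"],np.degrees(np.arctan2(R[1,1],R[0,1])),s["wrist_force"],s["q"][5])
np.save("w4cal.npy",cal("wrist")[1]); w=snap("wrist","w4.png"); a=snap("scene","s4.png")
p=s["eef_pos"]; u=np.ravel(proj("scene",p)).astype(int); print(u)
q=a[u[1]-15:u[1]+41,u[0]-28:u[0]+28]
q=np.clip(cv2.resize(q,(400,400),interpolation=cv2.INTER_CUBIC)*1.2,0,255).astype(np.uint8)
v=cv2.resize(w[100:380,140:420],(400,400))
v=np.clip(v*1.5,0,255).astype(np.uint8)
cv2.imwrite("pics/g.png",np.hstack([q,v])[...,::-1])
E
```

```text
[ 0.54452452 -0.12948093  0.17148686] -1.458043638133615 [ 0.45654731 -0.61346591 -3.38839213] -0.22924326392611055
[277 178]
```

View pics/g.png

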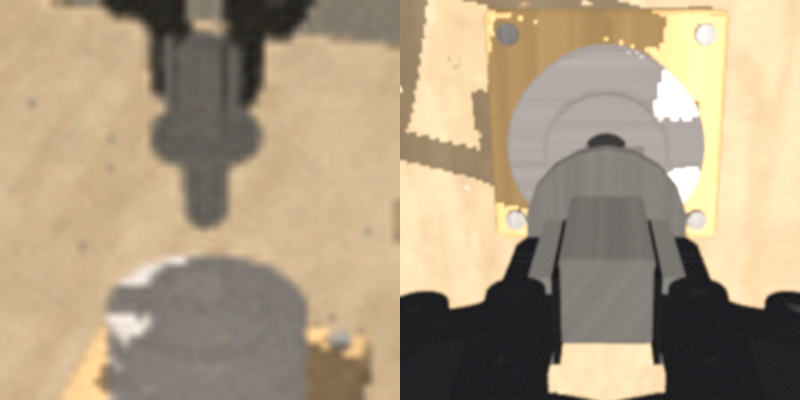

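The scene view now shows a bare shank with the key hidden behind it. That is what −91.5° would look like: from 178.5° a +90° turn takes the key to −91.5°, so it needs 90° more (tool yaw 88.5°). First I'll measure the axis from this view.

```bash
python3 - <<'E'
from h import *
c=env.get_calibration("wrist"); C=(c,np.load("w4cal.npy")); p=env.state()["eef_pos"]
U=lambda u,v:(140+(u-400)*.7,100+v*.7)
zf=p[2]-.0101
print("flange far pt",ray("wrist",U(607,148),zf,C).round(4),"L/R",ray("wrist",U(528,213),zf,C).round(4),ray("wrist",U(686,213),zf,C).round(4))
print("head top",np.mean([ray("wrist",U(*u),zf+.044,C) for u in [(560,259),(656,259),(655,342),(562,342)]],0).round(4))
print("hub L/R/far",[ray("wrist",U(*u),.08,C).round(4).tolist() for u in [(545,147),(667,147),(606,93)]])
print("rim L/R/far z.068",[ray("wrist",U(*u),.068,C).round(4).tolist() for u in [(508,140),(704,140),(606,43)]])
print("bore far edge",ray("wrist",U(606,133),.08,C).round(4))
E
```

```text
flange far pt [ 0.5455 -0.1021  0.1631] L/R [ 0.5212 -0.1216  0.1631] [ 0.5688 -0.1228  0.1631]
head top [ 0.5452 -0.1265  0.2071]
hub L/R/far [[0.5169, -0.1216, 0.08], [0.572, -0.123, 0.08], [0.5451, -0.0979, 0.08]]
rim L/R/far z.068 [[0.4981, -0.1206, 0.068], [0.5907, -0.123, 0.068], [0.5456, -0.077, 0.068]]
bore far edge [ 0.5446 -0.1158  0.08  ]
```

>>> step_arm:
  targets:
    - [[1, 0, 0, 0, -1], [1, 0, 0, 0, -1], [1, 0, 0, 0, -1], [1, 0, 0, 0, -1], [1, 0, 0, 0, -1], [1, 0, 0, 0, -1], [1, 0, 0, 0, -1], [1, 0, 0, 0, -1], [1, 0, 0, 0, -1], [1, 0, 0, 0, -1], [1, 0, 0, 0, -1], [1, 0, 0, 0, -1]]

```text
time_s: 11.37
eef_pos: [0.5461, -0.1298, 0.1739]
eef_rot: [0.523, 3.095, -0.0]
wrist_force: [-0.6, -0.3, -3.6]
grip_width: 0.0213
grip_force: 69.4
```

>>> step_arm:
  targets:
    - [[1, 0, 0, 0, -1], [1, 0, 0, 0, -1], [1, 0, 0, 0, -1], [1, 0, 0, 0, 0], [1, 0, 0, 0, 0]]

```text
time_s: 11.78
eef_pos: [0.5459, -0.1298, 0.1734]
eef_rot: [0.046, 3.139, -0.001]
wrist_force: [0.8, -0.8, -3.3]
grip_width: 0.0215
grip_force: 69.3
```

```bash
python3 - <<'E'
from h import *
s=env.state(); R=cv2.Rodrigues(s["eef_rot"])[0]; print(s["eef_pos"],np.degrees(np.arctan2(R[1,1],R[0,1])),s["wrist_force"],s["q"][5])
np.save("w5cal.npy",cal("wrist")[1]); w=snap("wrist","w5.png"); a=snap("scene","s5.png")
p=s["eef_pos"]; u=np.ravel(proj("scene",p)).astype(int)
for n,i in(("s4",0),("s5",1)):
  b=cv2.imread(f"pics/{n}.png").astype(int)
  for v in range(u[1]+2,u[1]+20): print(n,v,b[v,u[0]-10:u[0]+11,0].tolist())
E
```

```text
[ 0.54585945 -0.12977014  0.1734424 ] 88.31991333866068 [ 0.83630727 -0.79440955 -3.2886707 ] -1.796083688909482
s4 179 [118, 117, 115, 102, 82, 70, 73, 74, 72, 76, 78, 78, 73, 68, 75, 75, 75, 92, 117, 120, 122]
s4 180 [116, 115, 110, 88, 76, 71, 72, 76, 75, 77, 76, 74, 72, 67, 68, 69, 70, 75, 102, 118, 121]
s4 181 [117, 117, 112, 84, 68, 73, 75, 76, 74, 74, 76, 79, 75, 69, 71, 72, 69, 74, 90, 118, 116]
s4 182 [114, 114, 114, 80, 71, 71, 73, 75, 69, 76, 73, 77, 73, 71, 71, 73, 72, 77, 90, 113, 113]
s4 183 [113, 120, 115, 84, 73, 74, 71, 72, 73, 75, 72, 73, 69, 72, 76, 73, 72, 73, 100, 118, 118]
s4 184 [117, 118, 119, 100, 80, 74, 74, 71, 73, 75, 73, 72, 73, 74, 70, 73, 77, 86, 113, 118, 119]
s4 185 [117, 123, 119, 116, 101, 86, 82, 81, 77, 77, 76, 77, 77, 76, 82, 81, 98, 114, 117, 118, 114]
s4 186 [123, 120, 119, 118, 119, 119, 111, 90, 77, 76, 78, 77, 74, 78, 99, 116, 122, 122, 119, 115, 116]
s4 187 [116, 121, 116, 116, 124, 126, 123, 98, 75, 73, 76, 75, 73, 81, 119, 129, 123, 121, 121, 116, 114]
s4 188 [114, 115, 118, 121, 123, 124, 125, 101, 78, 72, 76, 77, 73, 82, 118, 128, 120, 
[... 2064 characters left out ...]
, 73, 73, 93, 118, 119, 117, 115, 118, 121]
s5 191 [118, 120, 125, 126, 126, 124, 124, 122, 97, 76, 73, 70, 71, 76, 89, 113, 119, 115, 118, 122, 120]
s5 192 [122, 124, 126, 124, 122, 128, 125, 123, 101, 78, 73, 78, 75, 73, 92, 116, 121, 117, 120, 125, 121]
s5 193 [123, 124, 125, 127, 124, 125, 124, 123, 119, 96, 78, 77, 74, 90, 113, 120, 119, 118, 120, 122, 121]
s5 194 [127, 130, 127, 125, 123, 125, 121, 120, 122, 117, 96, 92, 98, 117, 118, 119, 120, 121, 122, 125, 124]
s5 195 [129, 132, 126, 129, 126, 125, 120, 118, 119, 122, 123, 121, 121, 124, 119, 120, 118, 122, 123, 123, 127]
s5 196 [130, 125, 125, 125, 125, 123, 120, 118, 119, 125, 124, 125, 122, 118, 126, 128, 127, 124, 125, 123, 125]
```

The silhouette now shows the key on the image left (+x), in line with the keyway. I'll centre the shaft and lower until the nose just enters.

>>> step_arm:
  targets:
    - [[1, -0.04, 0.1, 0, 0], [1, 0, 0, 0.5, 0], [1, 0, 0, 0.5, 0], [1, 0, 0, 0.2, 0], [1, 0, 0, 0.1, 0], [1, 0, 0, 0.1, 0], [1, 0, 0, 0.1, 0], [1, 0, 0, 0, 0]]

```text
time_s: 12.55
eef_pos: [0.5464, -0.1266, 0.1271]
eef_rot: [-0.042, -3.141, -0.0]
wrist_force: [0.3, -0.3, -3.5]
grip_width: 0.0206
grip_force: 69.3
```

The nose is in by about 12 mm with no contact force. I'll keep going slowly to the key.

>>> step_arm:
  targets:
    - [[1, 0, 0, 0.1, 0], [1, 0, 0, 0.1, 0], [1, 0, 0, 0.1, 0], [1, 0, 0, 0.1, 0], [1, 0, 0, 0, 0], [1, 0, 0, 0, 0]]

```text
time_s: 13.05
eef_pos: [0.5462, -0.1266, 0.1149]
eef_rot: [-0.042, -3.141, -0.0]
wrist_force: [0.3, 1.3, -4.9]
grip_width: 0.0212
grip_force: 69.3
```

>>> step_arm:
  targets:
    - [[1, 0, 0, 0.1, 0], [1, 0, 0, 0.1, 0], [1, 0, 0, 0.1, 0], [1, 0, 0, 0, 0], [1, 0, 0, 0, 0]]

```text
time_s: 13.47
eef_pos: [0.5462, -0.1266, 0.1059]
eef_rot: [-0.042, -3.141, -0.0]
wrist_force: [0.5, 1.1, -3.9]
grip_width: 0.0208
grip_force: 69.3
```

It is 33 mm deep, so the key is in the keyway. Now I'll press against the spring.

>>> step_arm:
  targets:
    - [[1, 0, 0, 0.08, 0], [1, 0, 0, 0.08, 0], [1, 0, 0, 0.06, 0], [1, 0, 0, 0, 0], [1, 0, 0, 0, 0]]
  grip_force: 100

```text
time_s: 13.88
eef_pos: [0.5465, -0.1267, 0.0998]
eef_rot: [0.042, 3.141, -0.0]
wrist_force: [-1.5, 3.0, 2.7]
grip_width: 0.0208
grip_force: 100.2
```

Spring force is showing. A few smaller steps until the flange seats.

>>> step_arm:
  targets:
    - [[1, 0, 0, 0.04, 0], [1, 0, 0, 0.04, 0], [1, 0, 0, 0, 0], [1, 0, 0, 0, 0]]

```text
time_s: 14.22
eef_pos: [0.5466, -0.1267, 0.0975]
eef_rot: [0.042, 3.141, -0.0]
wrist_force: [-2.3, 3.0, 4.0]
grip_width: 0.0211
grip_force: 100.4
```

>>> step_arm:
  targets:
    - [[1, 0, 0, 0.04, 0], [1, 0, 0, 0, 0], [1, 0, 0, 0, 0]]

```text
time_s: 14.47
eef_pos: [0.5465, -0.1267, 0.0973]
eef_rot: [0.042, 3.141, -0.0]
wrist_force: [-4.7, 2.3, 15.9]
grip_width: 0.0209
grip_force: 102.4
```

>>> step_arm:
  targets:
    - [[1, 0, 0, 0.03, 0], [1, 0, 0, 0, 0], [1, 0, 0, 0, 0], [1, 0, 0, 0, 0]]

```text
time_s: 14.8
eef_pos: [0.5466, -0.1267, 0.0973]
eef_rot: [0.042, 3.141, -0.0]
wrist_force: [-7.6, 3.5, 25.6]
grip_width: 0.0209
grip_force: 103.8
```

```bash
python3 - <<'E'
from h import *
s=env.state(); print(s["eef_pos"],s["wrist_force"],s["moment"])
a=snap("scene","s6.png"); w=snap("wrist","w6.png"); p=s["eef_pos"]; u=np.ravel(proj("scene",p)).astype(int)
q=cv2.resize(a[u[1]-28:u[1]+28,u[0]-28:u[0]+28],(400,400),interpolation=cv2.INTER_CUBIC)
cv2.imwrite("pics/i.png",np.clip(np.hstack([q,cv2.resize(w[100:380,140:420],(400,400))])*1.4,0,255).astype(np.uint8)[...,::-1])
E
```

```text
[ 0.54656282 -0.12668303  0.0973055 ] [-7.55117276  3.45029847 25.56895078] [0.82387425 1.4320311  0.01193988]
```

View pics/i.png

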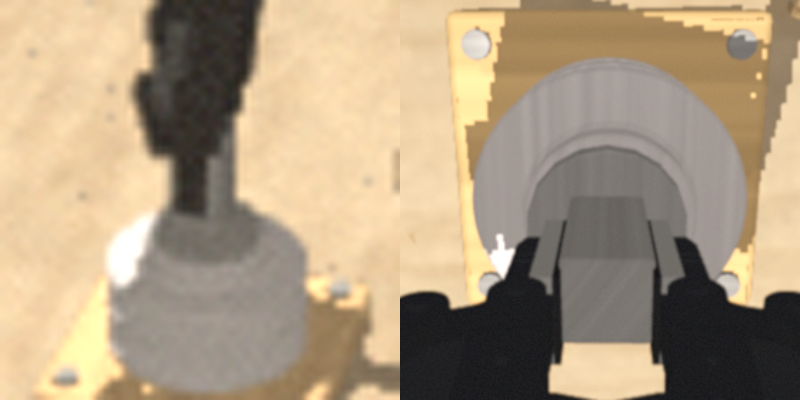

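Both views show the flange lying flat and centred on the hub face (wrist px ring around (607,190)). The arm holds it there with 26 N of pressing force.

```bash
python3 -c "
from plant import env
print(env.hand_in())"
```

```text
the job is handed in; nothing more can be done
None
```

The shaft is fully home in the pulley bore with its key in the keyway, and the arm is still gripping it and pressing it down with about 26 N; I handed the job in at about 15 s, and my planned moves stayed clear of the box, top and tape.

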